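Hang the profile templates on their pins

ROBOT

A 6-joint arm with a two-finger parallel gripper is mounted at the origin on a cart in front of the work surface, level with it; the furniture and walls round the work are solid. World frame = base frame: x ahead of the robot, y to its left, z up, the work surface at z = 0. Lengths are in mm, angles in degrees, forces in N, time in s.
With the tool pointing down it reaches from about 275 to 750 mm from the base axis. Payload 10.2 kg.
Tool frame: the origin (TCP) lies midway between the tips of the shut fingers; the grasp point (between the pads) lies 19 mm behind it; z points along the fingers, y is the line along which they close (so a half turn about z gives the same grasp; the last joint's range is limited). The gripper opens to 88 mm and grips with 3 to 60 N. Pads are 18 mm wide; open, the fingers measure 123 mm over their backs; the gripper's body (75 mm by 187 mm) begins 45 mm behind the grasp point.
Start: joints at [62.888, 17.928, 85.812, -0, 76.261, -12.8], TCP at [129.798, 508.708, 238.72] pointing down, gripper open.
Joint ranges: [-168.41, 168.41], [-55.51, 124.54], [10.69, 146.95], [-70.63, 250.63], [1, 178], [-165.06, 165.06]. Speed limits (degrees/s): [136.94, 136.94, 172.46, 180, 180, 180].

INTERFACE

Orientations are given as a 3x3 rotation matrix whose columns are the frame's x, y, z axes.
In Python, from plant import ctrl, cams, boxes_of, cut_out, tip_of gives the robot as it stands. The module is installed in compiled form; this text tells all that it offers.
- The arm moves only by the tool arm_command, never from a script. Its arguments are lists of equal length, an entry for each row: "fingers": the gripper command: -1 is fully open, 1 is shut, values between are in proportion; "linear": the shift along the tool's x, y, z in m, a list of three; "twist": the turn about the tool's z in degrees. A call has 1 to 10 rows; each row is the pose to reach, as a shift and turn from the pose commanded when the call began, along the tool's axes at that moment; what a row does not reach only later rows make up. A row lasts 1/8 s, in which the tool goes at most 62.5 mm and 10.7 degrees, less where a joint would pass 70% of its speed; a pose out of reach is approached as far as the arm can. A call with a gripper value outside its range is refused whole. The fingers move at their own pace and stop on an object; "grip_force" is the grip in N (left out, the last holds). Time passes only in rows, so rows that repeat a pose let the fingers close. It gives the time, the measured TCP pose, the force, the opening and the grip force at its end, in the units of the state.
- ctrl.get_obs(): the state, without advancing time (a new reading comes with each control period).
- cams.camera(name): name is "scene" or "side" or "wrist"; returns a dict with "pixels" (480x640x3 uint8, red, green, blue), "z_map" (480x640 float32, mm along the optical axis (not along the pixel's ray), 0 where there is no reading), "fx", "fy", "cx", "cy" (pixels), "distortion" ([k1, k2, p1, p2, k3] as OpenCV has them; the pictures are not rectified), "rvec" (rotation vector, rad) and "tvec" (3), from world to camera coordinates, as OpenCV has them; the wrist camera has in their place "mount" (4x4, takes a point from camera to tool coordinates, whose origin is the TCP and whose axes are the flange's). Camera axes: x right, y down, z forward; pixel columns grow to the right and rows downward; lengths in mm; the calibration is good to about 2 mm. A picture is of the moment at which its call begins: read the wrist's pose just before it.
- ctrl.close_job(): hands the job in; it is judged then, once.
Trained networks look in a picture, given as the dict that the camera call returned (one of the last four; its "shot" number tells which), for a name from the list of things; names that differ only in an ending like _2 or _b are one class to them, and where a whole thing is asked for, a point or a joint stands for the part that bears it (a point fixed in the world has none). Each returns a list of dicts, best first, with "p" (0 to 1); they miss things now and then, are a little off and sometimes report something else, mostly with a low value. They report only what shows in the picture. A call takes as long as a camera call.
- boxes_of(query, picture): "extent" ([centre column, centre row, width, height] in pixels, round what is visible of it).
- cut_out(query, picture): "mask" (480x640 bool, what is visible of it) and "extent" ([centre column, centre row, width, height] in pixels, round what is visible of it).
- tip_of(query, picture): "position" ([row, column] in pixels: a listed point, or the origin of a listed thing).
The state is a dict: "clock": time; "joints": joint angles; "joint_velocities": joint speeds; "effort": joint torques, N m; "ee_pos": TCP position; "eef_rot": TCP orientation; "force": force on the tool from outside, world axes, zero at the start; "moment": the same for the moment, N m; "finger_gap": opening from 0.0 (shut) to 1.0 (fully open); "finger_force": force on a finger pad.
Only numpy, scipy, OpenCV 4.12 (cv2) and the standard library are available. Lean on these libraries where they do the work, as an engineer would, in place of code of your own. Each camera call takes 0.05 s, during which the arm holds its last target. There are 200 camera calls.

TASK

Put the two wooden profile templates away: lift each out of its rest and hang it by its side slot on a steel stand, the tall template on the high pin and the short one on the low pin. Slide the slot sideways over the pin between its head and the post, then let the template down so that the notch sits on the pin and it hangs upright on its own. Leave the other things on the table where they are.

Things in the scene. Friction and masses are not known exactly. Their poses are not given: they have to be found in the camera images.
- tall_mid (a point): tall wooden profile template, an upright plate 10 mm thick, 100 mm wide, 195 mm high, about 0.14 kg, balanced about its middle, with narrow waist or foot below. Point: its centre, half-way up. Axes: x through the thickness (away from the robot at yaw 0), y along the width, z up. It starts upright with its 80 mm wide foot in a rest
- tall_tab (a point): plain grip tab on top of the tall template, 40 mm wide (y), 47 mm high, 10 mm thick (x): its centre, 23.5 mm under its top edge, straight above the seat point by 46.5 mm. Nothing stands beside it. Axes as tall_mid
- tall_mouth (a point): open mouth of the tall template's slot, centre of the opening in its -y edge. The slot is level, 18 mm high, and runs in along +y, 58 mm deep, to 8 mm past the middle of the plate. Axes as tall_mid
- tall_seat (a point): where the pin's centre line lies when the tall template hangs: in the notch that rises 14 mm from the slot's inner end (16 mm wide, 8 mm either side of this point; its top edge 5 mm above this point). Mid-width and mid-thickness, 125 mm above the foot, 18 mm above the slot's centre line, 50 mm from the mouth edge. Axes as tall_mid
- tall_rest: wooden rest of the tall template, fixed: 44 mm high with an upright groove 32 mm deep that holds the foot with under 1 mm play; the template lifts straight out. Origin under its centre, z up
- short_mid (a point): short wooden profile template, an upright plate 10 mm thick, 100 mm wide, 160 mm high, about 0.14 kg, balanced about its middle, with narrow waist or foot below. Point: its centre, half-way up. Axes: x through the thickness (away from the robot at yaw 0), y along the width, z up. It starts upright with its 64 mm wide foot in a rest
- short_tab (a point): plain grip tab on top of the short template, 40 mm wide (y), 47 mm high, 10 mm thick (x): its centre, 23.5 mm under its top edge, straight above the seat point by 46.5 mm. Nothing stands beside it. Axes as short_mid
- short_mouth (a point): open mouth of the short template's slot, centre of the opening in its -y edge. The slot is level, 18 mm high, and runs in along +y, 58 mm deep, to 8 mm past the middle of the plate. Axes as short_mid
- short_seat (a point): where the pin's centre line lies when the short template hangs: in the notch that rises 14 mm from the slot's inner end (16 mm wide, 8 mm either side of this point; its top edge 5 mm above this point). Mid-width and mid-thickness, 90 mm above the foot, 18 mm above the slot's centre line, 50 mm from the mouth edge. Axes as short_mid
- short_rest: wooden rest of the short template, fixed: 44 mm high with an upright groove 32 mm deep that holds the foot with under 1 mm play; the template lifts straight out. Origin under its centre, z up
- high_stand_pin (a point): pin of the higher steel stand, 180 mm above the table, for the tall template. Point: on the pin's centre line, half-way along its free length. Pin 10 mm thick along x (x points away from the robot, to the post). Its head, 22 mm wide and 6 mm thick, begins 14 mm in front of the point; the post's face is 14 mm behind it. A plate enters only sideways, from the +y side moving to -y
- high_stand: the higher stand, fixed: dark steel base 110 x 90 x 14 mm with a post 24 mm square that ends 12 mm above the pin's centre line. Origin under the base's centre; yaw is the pin's
- low_stand_pin (a point): pin of the lower steel stand, 120 mm above the table, for the short template. Point: on the pin's centre line, half-way along its free length. Pin 10 mm thick along x (x points away from the robot, to the post). Its head, 22 mm wide and 6 mm thick, begins 14 mm in front of the point; the post's face is 14 mm behind it. A plate enters only sideways, from the +y side moving to -y
- low_stand: the lower stand, fixed: dark steel base 110 x 90 x 14 mm with a post 24 mm square that ends 12 mm above the pin's centre line. Origin under the base's centre; yaw is the pin's
- green_jar: glass pigment jar, green, grey lid, 48 mm wide, 70 mm high; a bystander; origin under its centre
- rubber: eraser in a card sleeve, 21x45x13 mm; a bystander; origin under its centre
- tape: roll of masking tape, 72 mm wide, 19 mm high; a bystander; origin under its centre
- squeeze_bottle: squeeze bottle with black nozzle, 47 mm wide, 165 mm high; a bystander; origin under its centre
- little_dish: shallow glass dish, 104 mm wide, 19 mm high; a bystander; origin under its centre

How it is judged:
By the outcome, as a careful person would: the job done as asked, in the order asked, and still so for the second after the job is handed in, with the robot touching nothing.
It also fails if it takes over 70 s, if anything falls off the work surface, if the arm or the gripper's body presses on something with over 40 N, if the wrist force passes 120 N, or if a joint passes its speed limit or range.

## Working session

There is one attempt and no reset: what is moved stays moved. The work goes in short steps, Python scripts to look and compute and a tool call to move; the robot and the scene stay as the last step left them, time stands still between calls to the robot, and variables do not carry over. Pictures are saved under pics/ and viewed, at most 10 in all, crops included, and the job is handed in when it is done.

Besides the shell and the picture viewer there is one more tool, called after "Emit:" by a JSON object that holds its "method" and its "body". arm_command: Moves the arm, as the interface text tells. Its arguments: {"type":"object","properties":{"fingers":{"type":"array","items":{"type":"number"}},"linear":{"type":"array","items":{"type":"array","items":{"type":"number"}}},"twist":{"type":"array","items":{"type":"number"}},"grip_force":{"type":"number"}},"required":["fingers","linear","twist"]}

```bash
mkdir -p pics; cat > h.py <<'E'
import numpy as np, cv2
from plant import ctrl,cams,boxes_of,cut_out,tip_of
def K(c): return np.array([[c['fx'],0,c['cx']],[0,c['fy'],c['cy']],[0,0,1.]])
def pose(c):
    if 'rvec' in c:
        R=cv2.Rodrigues(np.array(c['rvec'],float))[0]; t=np.array(c['tvec'],float).ravel(); return R.T,-R.T@t
    o=c['obs']; M=np.array(c['mount']); R=np.array(o['eef_rot']); p=np.array(o['ee_pos'])
    return R@M[:3,:3], R@M[:3,3]+p
def shot(n):
    o=ctrl.get_obs(); c=cams.camera(n); c['obs']=o; return c
def rays(c,uv):
    q=cv2.undistortPoints(np.array(uv,float).reshape(-1,1,2),K(c),np.array(c['distortion'],float)).reshape(-1,2)
    return np.c_[q,np.ones(len(q))]
def atdepth(c,uv):
    uv=np.array(uv,float).reshape(-1,2); d=np.array([c['z_map'][int(round(v)),int(round(u))] for u,v in uv])
    R,o=pose(c); return (rays(c,uv)*d[:,None])@R.T+o
def atz(c,uv,z):
    R,o=pose(c); r=rays(c,uv)@R.T; return o+r*((z-o[2])/r[:,2])[:,None]
def tri(obs):
    A=np.zeros((3,3));b=np.zeros(3)
    for c,uv in obs:
        R,o=pose(c); d=(rays(c,[uv])@R.T)[0]; d/=np.linalg.norm(d); P=np.eye(3)-np.outer(d,d); A+=P;b+=P@o
    x=np.linalg.solve(A,b); return x
def cloud(c,mask):
    v,u=np.nonzero(mask&(c['z_map']>0)); return atdepth(c,np.c_[u,v])
def save(c,f): cv2.imwrite(f,c['pixels'][...,::-1])
E
cat > a.py <<'E'
from h import *
np.set_printoptions(precision=1,suppress=True)
S={n:shot(n) for n in('scene','side','wrist')}
for n,c in S.items(): save(c,f'pics/{n}0.png'); print(n,pose(c)[1])
for q in 'tall_mid tall_tab tall_mouth tall_seat tall_rest short_mid short_tab short_mouth short_seat short_rest high_stand_pin high_stand low_stand_pin low_stand green_jar rubber tape squeeze_bottle little_dish'.split():
    ob=[]
    for n,c in S.items():
        r=tip_of(q,c)
        if r: 
            v,u=r[0]['position']; print(q,n,round(r[0]['p'],2),int(u),int(v),atdepth(c,[(u,v)])[0])
            if r[0]['p']>.4: ob.append((c,(u,v)))
    if len(ob)>1: print('   TRI',q,tri(ob))
E
python3 a.py
python3 -c "
import cv2,numpy as np
a=[cv2.imread(f'pics/{n}0.png') for n in('scene','side')]
cv2.imwrite('pics/both.png',cv2.resize(np.vstack(a),(400,600)))"
```

```text
scene [   12.4 -1076.8   771.7]
side [  12.6 1161.5 1079. ]
wrist [ 50.8 530.2 383.4]
tall_mid scene 0.77 246 236 [421.5 173.2 111.8]
tall_mid side 0.93 353 318 [416.7 180.4 117.9]
   TRI tall_mid [420.5 173.2 111.4]
tall_tab scene 0.63 244 214 [417.2 164.2 189.4]
tall_tab side 0.8 359 292 [420.6 142.4 164.2]
   TRI tall_tab [414.4 165.7 187.1]
tall_mouth scene 0.81 255 240 [498.8 320.9  12.8]
tall_mouth side 0.88 362 302 [472.3  -8.6  -0.6]
   TRI tall_mouth [425.2 120.  120.2]
tall_seat scene 0.59 244 230 [419.1 180.5 131.1]
tall_seat side 0.86 356 308 [419.7 160.6 131.5]
   TRI tall_seat [415.9 167.9 137.9]
tall_rest scene 0.9 245 268 [403.  144.1  24.4]
tall_rest side 0.57 351 352 [404.7 212.4  42.2]
   TRI tall_rest [416.4 178.7   4.2]
short_mid scene 0.82 301 307 [ 428.5 -198.5   91.6]
short_mid side 0.97 407 236 [ 465.1 -326.3   18.3]
   TRI short_mid [ 426.6 -208.5  100.7]
short_tab scene 0.7 308 290 [ 427.9 -236.1  162.9]
short_tab side 0.91 410 220 [ 428.3 -215.2  154.5]
   TRI short_tab [ 432.5 -221.9  151.4]
short_mouth scene 0.93 313 329 [ 447.7 -226.8   40.3]
short_mout
[... 903 characters left out ...]
9.3   13.2]
   TRI low_stand [ 617.6 -140.1   14.1]
green_jar scene 0.83 269 300 [409.9 -31.1  13.2]
green_jar side 0.71 379 307 [417.1  10.1  18. ]
   TRI green_jar [421.1  -9.4  -1.4]
rubber scene 0.4 308 288 [ 428.6 -233.9  166.3]
rubber side 0.67 414 232 [ 422.1 -248.1   96.4]
tape scene 0.58 251 240 [489.1 326.4  13. ]
tape side 0.59 287 391 [497.2 352.1  -1.4]
   TRI tape [497.5 352.2  -1.1]
squeeze_bottle scene 0.55 370 274 [ 660.2 -138.9   94. ]
squeeze_bottle side 0.63 273 269 [733.9   8.5  26.6]
   TRI squeeze_bottle [747.3 -14.4   4.8]
little_dish scene 0.75 358 374 [ 485.6 -377.     7.1]
little_dish side 0.7 404 231 [ 433.2 -192.3  129.9]
   TRI little_dish [ 488.8 -373.     2.9]
```

View pics/scene0.png

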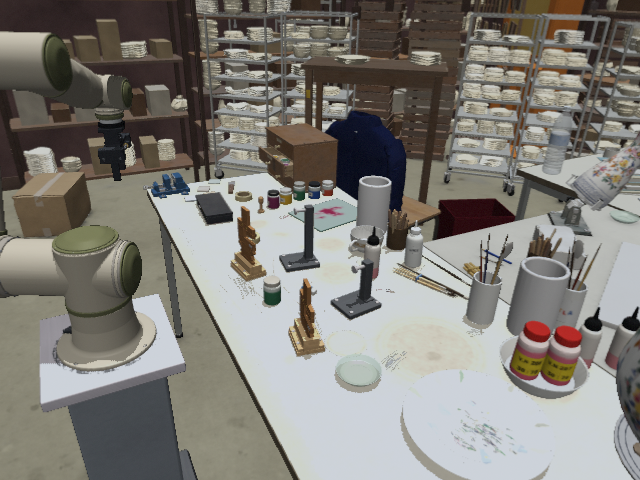

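View pics/side0.png

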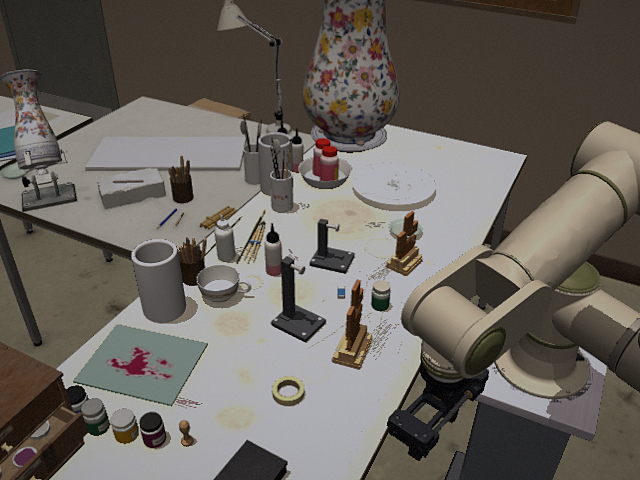

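The scene camera shows the tall template near (246,245), the short one near (306,318), the high stand near (302,240) and the low stand near (362,285). The side camera agrees. Next I measure yaws from the fixed cameras' clouds and get the wrist geometry.

```bash
cat > b.py <<'E'
from h import *
np.set_printoptions(precision=2,suppress=True)
o=ctrl.get_obs(); print(np.array(o['eef_rot']),o['ee_pos'],o['clock'],o['finger_gap'],o['force'])
S={n:shot(n) for n in('scene','side')}
w=shot('wrist'); print(np.array(w['mount']),w['fx'])
for q in ('tall_mid','short_mid','high_stand','low_stand','squeeze_bottle','green_jar','rubber'):
  for n,c in S.items():
    r=cut_out(q,c)
    if not r: continue
    P=cloud(c,cv2.erode(r[0]['mask'].astype(np.uint8),np.ones((2,2)))>0)
    if len(P)<8: continue
    print(q,n,round(r[0]['p'],2),len(P),'med',np.median(P,0),'lo',np.percentile(P,5,0),'hi',np.percentile(P,95,0))
    if 'mid' in q or 'stand' in q:
        T=P[(P[:,2]>55)] if 'mid' in q else P[(P[:,2]>5)&(P[:,2]<22)]
        if len(T)>10:
            (cx,cy),(a,b),an=cv2.minAreaRect(T[:,:2].astype(np.float32)); print('   rect',cx,cy,a,b,an)
E
python3 b.py
```

```text
[[-0.97  0.25 -0.  ]
 [ 0.25  0.97 -0.  ]
 [ 0.   -0.   -1.  ]] [129.79 508.7  238.73] 3.0 1.0024095287464336 [0.03 0.22 0.45]
[[   0.     -0.95   -0.31   81.85]
 [   1.      0.      0.      1.37]
 [  -0.     -0.31    0.95 -145.18]
 [   0.      0.      0.      1.  ]] 431.1652622123868
tall_mid side 0.95 716 med [416.47 182.76 123.11] lo [411.29 127.32  47.04] hi [423.92 219.35 207.22]
   rect 419.74310302734375 172.32958984375 12.032026290893555 104.59413146972656 8.097359657287598
short_mid scene 0.61 556 med [ 426.84 -232.16  106.15] lo [ 420.   -264.26   53.46] hi [ 433.83 -184.28  170.12]
   rect 431.0264892578125 -221.140869140625 96.46385955810547 12.03577709197998 79.70435333251953
short_mid side 0.83 545 med [ 431.35 -205.77  103.07] lo [ 422.57 -254.78   50.5 ] hi [ 441.21 -166.45  166.47]
   rect 431.48638916015625 -212.1123504638672 107.12145233154297 13.708126068115234 81.33395385742188
high_stand scene 0.97 1006 med [599.35 132.03  17.71] lo [535.87 101.43   5.27] hi [626.99 179.13 182.02]
   rect 653.9712524414062 302.8157958984375 459.11016845703125 118.71260070800781 
[... 579 characters left out ...]
8211975097656 107.20923614501953 94.91646575927734 6.265710353851318
squeeze_bottle scene 0.86 380 med [739.06 -27.86  91.39] lo [722.88 -36.3   28.45] hi [756.96 -11.18 131.23]
squeeze_bottle side 0.72 634 med [ 431.64 -210.6    97.96] lo [ 422.47 -362.62   11.73] hi [ 457.63 -166.44  166.4 ]
green_jar scene 0.79 452 med [418.57 -32.51  43.72] lo [401.76 -40.07   4.15] hi [442.63  -6.74  70.79]
green_jar side 0.55 474 med [418.85   2.18  50.29] lo [402.65 -24.04   8.9 ] hi [438.62  10.9   73.52]
rubber scene 0.49 13 med [541.32 -33.68  10.08] lo [536.57 -40.66   5.73] hi [548.21 -27.64  14.37]
rubber side 0.42 79 med [534.32  -3.56  13.91] lo [522.38 -25.54   6.46] hi [547.9    8.47  17.47]
```

```bash
cat >> h.py <<'E'
def mv(p,yaw,o=None,v=True):
    "shift (m, tool axes) and twist to bring TCP to p with tool y at world angle yaw"
    o=o or ctrl.get_obs(); R=np.array(o['eef_rot']); d=R.T@(np.array(p)-np.array(o['ee_pos']))/1000
    a=np.degrees(np.arctan2(R[1,1],R[0,1])); t=a-yaw
    if v: print('linear',np.round(d,4),'twist',round(t,1),'now',np.round(o['ee_pos'],1),'y ang',round(a,1),'t',round(o['clock'],2),'z',np.round(R[:,2],3))
    return d,t
E
python3 -c "
from h import *
mv((490,170,330),8)"
```

```text
linear [-0.4328 -0.2391 -0.0913] twist 67.7 now [129.8 508.7 238.7] y ang 75.7 t 3.85 z [ 0. -0. -1.]
```

Emit:
{"method": "arm_command", "body": {"fingers": [-1, -1, -1, -1, -1, -1, -1, -1, -1, -1], "linear": [[-0.433, -0.239, -0.091], [-0.433, -0.239, -0.091], [-0.433, -0.239, -0.091], [-0.433, -0.239, -0.091], [-0.433, -0.239, -0.091], [-0.433, -0.239, -0.091], [-0.433, -0.239, -0.091], [-0.433, -0.239, -0.091], [-0.433, -0.239, -0.091], [-0.433, -0.239, -0.091]], "twist": [67.7, 67.7, 67.7, 67.7, 67.7, 67.7, 67.7, 67.7, 67.7, 67.7]}}

```text
clock: 5.1
ee_pos: [490.0, 170.3, 329.5]
eef_rot: [[-0.139, 0.99, -0.001], [0.99, 0.139, 0.0], [0.0, -0.001, -1.0]]
force: [0.1, -0.1, -0.4]
finger_gap: 0.997
finger_force: 0.0
```

```bash
cat > c.py <<'E'
from h import *
import sys
np.set_printoptions(precision=1,suppress=True)
pre,st,tag=sys.argv[1:4]
c=shot('wrist'); save(c,f'pics/w_{tag}.png')
for q,z in ((pre+'_tab',None),(pre+'_seat',None),(pre+'_mouth',None),(st+'_stand_pin',{'high':180,'low':120}[st]),(st+'_stand',0)):
    for r in tip_of(q,c)[:2]:
        v,u=r['position']; print(q,round(r['p'],2),int(u),int(v),atdepth(c,[(u,v)])[0], 'atz' if z else '',atz(c,[(u,v)],z)[0] if z else '')
def rect(P,name):
    (cx,cy),(a,b),an=cv2.minAreaRect(P[:,:2].astype(np.float32)); print(name,len(P),'c',round(cx,1),round(cy,1),'size',round(a,1),round(b,1),'ang',round(an,1),'z',P[:,2].min().round(1),P[:,2].max().round(1))
A=cloud(c,np.ones((480,640),bool))
g={'tall':(418,170,207,110),'short':(430,-215,172,75)}[pre]; m=np.hypot(A[:,0]-g[0],A[:,1]-g[1])<75
for zl,zh in ((g[2]-8,g[2]+6),(g[2]-60,g[2]+6),(60,g[2]-50),(36,50)):
    T=A[m&(A[:,2]>zl)&(A[:,2]<zh)]
    if len(T)>10: rect(T,f'plate {zl}-{zh}')
g={'high':(589,146,180),'low':(633,-127,120)}[st]; m=np.hypot(A[:,0]-g[0],A[:,1]-g[1])<75
for zl,zh,n in ((g[2]+8,g[2]+18,'post+head'),(g[2]-3,g[2]+8,'pin'),(8,20,'base')):
    T=A[m&(A[:,2]>zl)&(A[:,2]<zh)]
    if len(T)>10: rect(T,n)
E
python3 c.py tall high 1
```

```text
tall_tab 0.9 223 202 [424.3 179.2 202.8]  
tall_seat 0.81 233 188 [424.  180.7 168.2]  
tall_seat 0.51 337 323 [533.2  -3.2  11.5]  
tall_mouth 0.86 242 245 [430.1 127.1 137.7]  
tall_mouth 0.53 243 185 [422.  171.9 111.6]  
high_stand_pin 0.56 447 266 [584.9 149.3 185.1] atz [586.8 147.5 180. ]
plate 199-213 987 c 420.3 172.4 size 10.2 39.8 ang 5.6 z 199.0 208.2
plate 147-213 3079 c 420.5 172.5 size 10.9 99.4 ang 6.6 z 147.0 208.2
plate 60-157 2239 c 420.5 172.5 size 10.6 99.5 ang 7.0 z 60.1 157.0
plate 36-50 1961 c 421.2 173.0 size 38.1 106.2 ang 7.8 z 36.0 49.9
post+head 1161 c 594.2 148.2 size 24.6 58.4 ang 81.0 z 188.0 192.9
pin 939 c 593.3 148.6 size 23.6 56.6 ang 82.3 z 177.0 188.0
base 6740 c 581.4 149.7 size 89.5 110.8 ang 82.2 z 8.1 20.0
```

View pics/w_1.png

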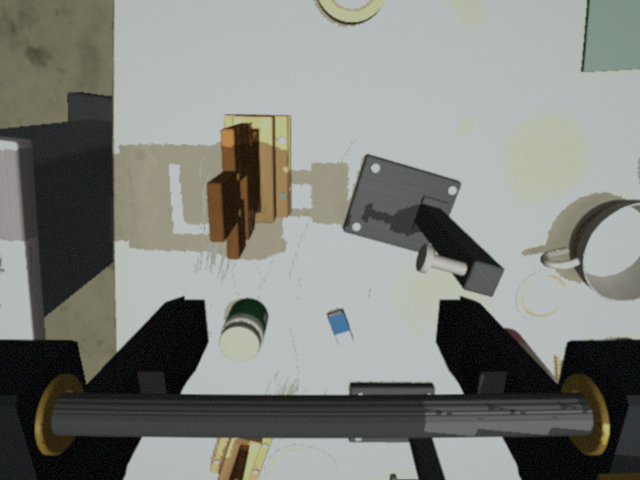

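The wrist picture shows the tall tab at (225,205), the pin head at (428,258) and the post top at (485,278). The clouds give plate size 99x10.6 and head-to-post length 58, which matches the given sizes. Next: grasp the tall tab.

```bash
python3 -c "
from h import *
mv((420.4,172.5,240),6.8);mv((420.4,172.5,164.5),6.8)"
```

```text
linear [ 0.0114 -0.0684  0.0898] twist 1.3 now [489.7 170.8 329.8] y ang 8.1 t 5.4 z [ 0.  0. -1.]
linear [ 0.0114 -0.0684  0.1653] twist 1.3 now [489.7 170.8 329.8] y ang 8.1 t 5.4 z [ 0.  0. -1.]
```

Emit:
{"method": "arm_command", "body": {"fingers": [-1, -1, -1, -1, -1, -1, -1, -1, -1, -1], "linear": [[0.011, -0.069, 0.02], [0.011, -0.069, 0.06], [0.011, -0.069, 0.09], [0.011, -0.069, 0.11], [0.011, -0.069, 0.13], [0.011, -0.069, 0.145], [0.011, -0.069, 0.155], [0.011, -0.069, 0.165], [0.011, -0.069, 0.165], [0.011, -0.069, 0.165]], "twist": [1.3, 1.3, 1.3, 1.3, 1.3, 1.3, 1.3, 1.3, 1.3, 1.3]}}

```text
clock: 6.65
ee_pos: [420.6, 171.4, 165.1]
eef_rot: [[-0.116, 0.993, 0.001], [0.993, 0.116, 0.0], [0.0, 0.001, -1.0]]
force: [-0.1, -0.0, -0.1]
finger_gap: 1.001
finger_force: 0.0
```

Emit:
{"method": "arm_command", "body": {"fingers": [1, 1, 1, 1, 1, 1, 1, 1], "linear": [[0, 0, 0], [0, 0, 0], [0, 0, 0], [0, 0, 0], [0, 0, 0], [0, 0, 0], [0, 0, 0], [0, 0, 0]], "twist": [0, 0, 0, 0, 0, 0, 0, 0], "grip_force": 35}}

```text
clock: 7.65
ee_pos: [420.4, 171.4, 164.7]
eef_rot: [[-0.116, 0.993, -0.0], [0.993, 0.116, -0.0], [-0.0, -0.0, -1.0]]
force: [-0.7, 0.5, 0.2]
finger_gap: 0.117
finger_force: 0.2
```

Emit:
{"method": "arm_command", "body": {"fingers": [1, 1, 1, 1, 1, 1, 1, 1], "linear": [[0, 0, 0], [0, 0, 0], [0, 0, -0.005], [0, 0, -0.015], [0, 0, -0.03], [0, 0, -0.045], [0, 0, -0.061], [0, 0, -0.061]], "twist": [0, 0, 0, 0, 0, 0, 0, 0], "grip_force": 35}}

```text
clock: 8.65
ee_pos: [420.9, 171.5, 227.0]
eef_rot: [[-0.117, 0.993, 0.003], [0.993, 0.117, 0.0], [0.0, 0.003, -1.0]]
force: [0.6, -1.0, -1.0]
finger_gap: 0.112
finger_force: 35.0
```

```bash
python3 -c "
from h import *
o=ctrl.get_obs();print(o['finger_gap'],o['finger_force'],o['force'])
mv((480,265,226),0);mv((597.2,233.5,226),-8.1)"
```

```text
0.11213263726072893 34.99756269156933 [ 0.59661404 -1.02111044 -1.04826512]
linear [0.086  0.0696 0.0012] twist 6.7 now [420.9 171.5 227. ] y ang 6.7 t 8.65 z [ 0.003  0.    -1.   ]
linear [0.0411 0.1823 0.0015] twist 14.8 now [420.9 171.5 227. ] y ang 6.7 t 8.65 z [ 0.003  0.    -1.   ]
```

Emit:
{"method": "arm_command", "body": {"fingers": [1, 1, 1, 1, 1, 1, 1, 1, 1, 1], "linear": [[0.045, 0.02, 0], [0.086, 0.05, 0], [0.086, 0.08, 0], [0.08, 0.11, 0], [0.065, 0.14, 0], [0.05, 0.165, 0], [0.041, 0.18, 0], [0.041, 0.182, 0], [0.041, 0.182, 0], [0.041, 0.182, 0]], "twist": [2, 4, 8, 12, 14.8, 14.8, 14.8, 14.8, 14.8, 14.8]}}

```text
clock: 9.9
ee_pos: [595.8, 233.8, 225.8]
eef_rot: [[0.14, 0.99, -0.0], [0.99, -0.14, 0.0], [0.0, -0.0, -1.0]]
force: [0.2, 0.2, -1.0]
finger_gap: 0.114
finger_force: 35.0
```

```bash
cat > d.py <<'E'
from h import *
import sys
np.set_printoptions(precision=1,suppress=True)
g=np.array(eval(sys.argv[1])); tag=sys.argv[2]
S={n:shot(n) for n in('wrist','scene','side')}
o=ctrl.get_obs(); print(np.round(o['ee_pos'],1),o['force'],o['clock'])
st,pre=sys.argv[3:5]
for n,c in S.items():
    save(c,f'pics/{n}_{tag}.png')
    for q in (pre+'_tab',pre+'_mouth',pre+'_seat',st+'_stand_pin'):
        for r in tip_of(q,c)[:1]:
            v,u=r['position']; print(n,q,round(r['p'],2),int(u),int(v),atdepth(c,[(u,v)])[0])
    A=cloud(c,np.ones((480,640),bool)); tz=o['ee_pos'][2]
    m=(np.hypot(A[:,0]-o['ee_pos'][0],A[:,1]-o['ee_pos'][1])<70)
    for zl,zh in ((tz-90,tz-30),(tz-30,tz-3)):
        T=A[m&(A[:,2]>zl)&(A[:,2]<zh)]
        if len(T)>20:
            r=cv2.minAreaRect(T[:,:2].astype(np.float32)); print(n,zl.round(),zh.round(),len(T),np.round(r[0],1),np.round(r[1],1),round(r[2],1))
E
python3 d.py 0 2 high tall
```

```text
[596.1 233.6 225.9] [-0.8  0.6 -0.7] 10.05
wrist tall_tab 0.84 322 351 [597.8 248.8 266.9]
wrist tall_seat 0.78 321 289 [598.4 254.9 238.7]
wrist 136.0 196.0 371 [602.3 283.4] [ 2.3 10. ] 81.8
wrist 196.0 223.0 2543 [599.8 265.1] [39.1 11.6] 81.9
scene tall_tab 0.81 290 180 [586.7 226.5 246.7]
scene tall_mouth 0.93 297 202 [782.2 602.   -5.7]
scene tall_seat 0.78 291 195 [590.2 225.1 196.2]
scene high_stand_pin 0.64 270 302 [412.6 -35.8  11.2]
scene 136.0 196.0 164 [592.4 234.5] [107.5  11.4] 83.9
scene 196.0 223.0 87 [591.7 230.4] [108.3  10.4] 84.6
side tall_tab 0.92 276 268 [577.2 247.6 251.9]
side tall_mouth 0.6 290 275 [602.6 145.1 149.2]
side tall_seat 0.9 274 279 [598.1 222.7 194.8]
side high_stand_pin 0.83 297 269 [577.4 153.1 184.2]
side 136.0 196.0 579 [596.3 233.7] [103.7  16. ] 81.9
side 196.0 223.0 281 [594.5 233.6] [103.7  14.8] 79.8
```

View pics/wrist_2.png

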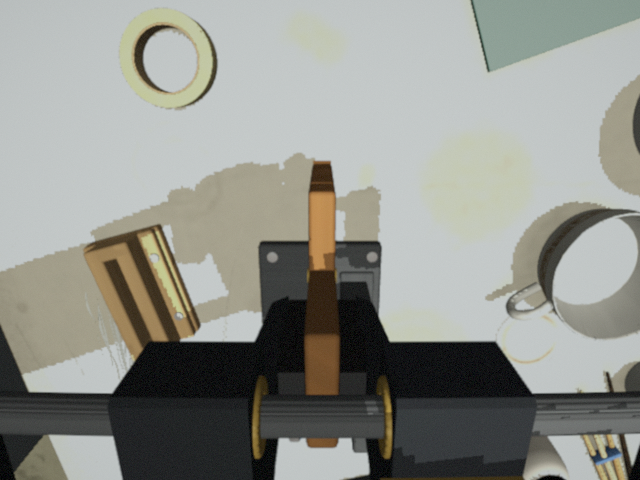

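The plate hangs upright at column 322, parallel to the base edges, so I slide it over the pin.

Emit:
{"method": "arm_command", "body": {"fingers": [1, 1, 1, 1, 1], "linear": [[-0.015, 0.001, 0], [-0.03, 0.001, 0], [-0.042, 0.001, 0], [-0.05, 0.001, 0], [-0.05, 0.001, 0]], "twist": [0, 0, 0, 0, 0]}}

```text
clock: 11.28
ee_pos: [590.4, 183.1, 225.9]
eef_rot: [[0.142, 0.99, 0.0], [0.99, -0.142, 0.0], [0.0, 0.0, -1.0]]
force: [-0.2, -0.2, -1.3]
finger_gap: 0.111
finger_force: 35.0
```

Emit:
{"method": "arm_command", "body": {"fingers": [1, 1, 1, 1, 1], "linear": [[-0.012, 0, 0], [-0.024, 0, 0], [-0.032, 0, 0], [-0.036, 0, 0], [-0.036, 0, 0]], "twist": [0, 0, 0, 0, 0]}}

```text
clock: 11.9
ee_pos: [585.3, 147.8, 225.8]
eef_rot: [[0.141, 0.99, 0.0], [0.99, -0.141, 0.0], [0.0, 0.0, -1.0]]
force: [0.0, 0.8, -1.1]
finger_gap: 0.107
finger_force: 35.0
```

```bash
python3 d.py 0 3 high tall; python3 - <<'E'
from h import *
a=cv2.imread('pics/scene_3.png')[150:290,220:380]; b=cv2.imread('pics/side_3.png')[210:350,220:380]
cv2.imwrite('pics/p3.png',cv2.resize(np.hstack([a,b]),None,fx=2.5,fy=2.5,interpolation=cv2.INTER_CUBIC))
E
```

```text
[585.3 148.3 225.7] [ 0.5  0.3 -0.5] 12.05
wrist tall_tab 0.89 318 349 [586.5 164.2 267.9]
wrist tall_seat 0.96 321 290 [587.6 168.4 238.2]
wrist high_stand_pin 0.98 325 278 [589.3 167.8 227.7]
wrist 136.0 196.0 5644 [598.  166.9] [60.3 58.8] 79.5
wrist 196.0 223.0 2532 [589.2 179.3] [39.  11.6] 82.3
scene tall_tab 0.83 299 191 [578.  142.2 242.3]
scene tall_mouth 0.61 303 214 [599.5 154.  159.5]
scene tall_seat 0.91 297 204 [582.9 163.7 191.4]
scene high_stand_pin 0.94 300 210 [573.9 121.  191.5]
scene 136.0 196.0 372 [592.7 141.1] [107.1  57.5] 65.7
scene 196.0 223.0 101 [581.3 143.2] [103.6   9.5] 82.3
side tall_tab 0.64 299 248 [569.  158.2 249.4]
side tall_mouth 0.65 311 258 [ 672.6 -102.    15.1]
side tall_seat 0.88 297 261 [708.6 -79.6   4. ]
side high_stand_pin 0.7 299 267 [574.5 150.8 188.5]
side 136.0 196.0 548 [584.7 149. ] [71.7 80.8] 34.1
side 196.0 223.0 251 [593.4 149.3] [ 53.4 100.1] 9.1
```

View pics/p3.png

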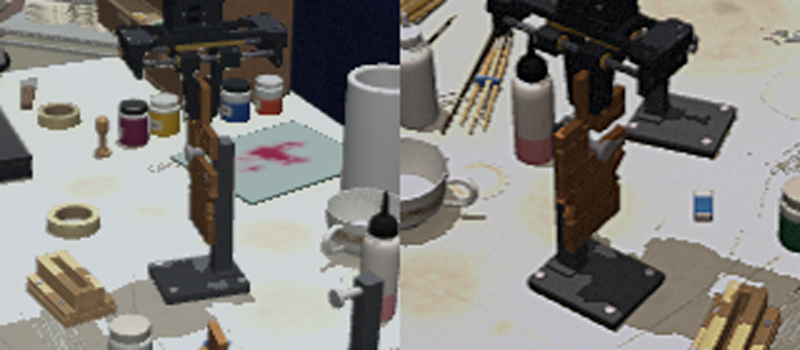

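The picture shows the plate between the pin head and the post in both views, with no contact force. Lowering.

Emit:
{"method": "arm_command", "body": {"fingers": [1, 1, 1, 1, 1, 1, 1], "linear": [[0, 0, 0.004], [0, 0, 0.008], [0, 0, 0.011], [0, 0, 0.014], [0, 0, 0.016], [0, 0, 0.017], [0, 0, 0.017]], "twist": [0, 0, 0, 0, 0, 0, 0]}}

```text
clock: 13.52
ee_pos: [585.2, 148.0, 208.7]
eef_rot: [[0.141, 0.99, -0.0], [0.99, -0.141, -0.0], [-0.0, -0.0, -1.0]]
force: [0.4, 0.5, -1.8]
finger_gap: 0.113
finger_force: 35.0
```

Emit:
{"method": "arm_command", "body": {"fingers": [1, 1, 1], "linear": [[0, 0, 0.001], [0, 0, 0.001], [0, 0, 0.001]], "twist": [0, 0, 0]}}

```text
clock: 13.9
ee_pos: [585.3, 148.0, 207.7]
eef_rot: [[0.141, 0.99, 0.0], [0.99, -0.141, 0.0], [0.0, 0.0, -1.0]]
force: [-0.7, -0.3, -0.9]
finger_gap: 0.112
finger_force: 35.0
```

Emit:
{"method": "arm_command", "body": {"fingers": [1, 1, 1], "linear": [[0, 0, 0.001], [0, 0, 0.001], [0, 0, 0.001]], "twist": [0, 0, 0]}}

```text
clock: 14.28
ee_pos: [585.4, 148.0, 207.5]
eef_rot: [[0.141, 0.99, 0.001], [0.99, -0.141, 0.0], [0.0, 0.001, -1.0]]
force: [-2.4, -0.1, 5.0]
finger_gap: 0.109
finger_force: 35.0
```

Emit:
{"method": "arm_command", "body": {"fingers": [1, 1, 1], "linear": [[0, 0, 0.001], [0, 0, 0.001], [0, 0, 0.001]], "twist": [0, 0, 0]}}

```text
clock: 14.65
ee_pos: [585.4, 148.1, 207.4]
eef_rot: [[0.141, 0.99, 0.002], [0.99, -0.141, -0.0], [0.0, 0.002, -1.0]]
force: [-4.8, -0.6, 10.8]
finger_gap: 0.108
finger_force: 35.0
```

Emit:
{"method": "arm_command", "body": {"fingers": [1, 1, 0.7, 0.5, 0, -0.5, -1, -1, -1], "linear": [[0, 0, -0.0015], [0, 0, -0.0015], [0, 0, -0.0015], [0, 0, -0.0015], [0, 0, -0.0015], [0, 0, -0.0015], [0, 0, -0.0015], [0, 0, -0.0015], [0, 0, -0.0015]], "twist": [0, 0, 0, 0, 0, 0, 0, 0, 0]}}

```text
clock: 15.78
ee_pos: [585.3, 148.0, 207.2]
eef_rot: [[0.141, 0.99, -0.0], [0.99, -0.141, -0.0], [-0.0, -0.0, -1.0]]
force: [-1.6, 0.0, -0.5]
finger_gap: 0.795
finger_force: 0.0
```

Emit:
{"method": "arm_command", "body": {"fingers": [-1, -1, -1, -1, -1, -1], "linear": [[0, 0, -0.02], [0, 0, -0.05], [0, 0, -0.09], [0, 0, -0.13], [0, 0, -0.13], [0, 0, -0.13]], "twist": [0, 0, 0, 0, 0, 0]}}

```text
clock: 16.52
ee_pos: [585.1, 148.0, 336.1]
eef_rot: [[0.141, 0.99, -0.002], [0.99, -0.141, -0.0], [-0.0, -0.002, -1.0]]
force: [-0.3, -0.3, 0.8]
finger_gap: 1.007
finger_force: 0.0
```

```bash
python3 - <<'E'
from h import *
S=[shot(n)['pixels'][...,::-1] for n in('scene','side')]
a=S[0][150:350,220:380]; b=S[1][210:350,220:380]
cv2.imwrite('pics/p4.png',np.hstack([cv2.resize(a,(400,500),interpolation=cv2.INTER_CUBIC),cv2.resize(b,(400,500),interpolation=cv2.INTER_CUBIC)]))
c=shot('wrist');A=cloud(c,np.ones((480,640),bool)); np.set_printoptions(precision=1,suppress=True)
m=np.hypot(A[:,0]-585,A[:,1]-149)<75
for zl,zh in((235,260),(196,260)):
    T=A[m&(A[:,2]>zl)&(A[:,2]<zh)]; print(len(T),cv2.minAreaRect(T[:,:2].astype(np.float32)),T[:,2].max())
mv((520,-180,300),-10); mv((520,-200,300),-10)
E
```

```text
1270 ((585.079833984375, 149.29638671875), (40.12266540527344, 9.983901023864746), 81.91472625732422) 250.94000469707294
2348 ((585.0546875, 149.24436950683594), (98.9308090209961, 9.985970497131348), 81.97345733642578) 250.94000469707294
linear [-0.3 -0.   0. ] twist 1.9 now [585.1 148.  335.9] y ang -8.1 t 16.68 z [-0. -0. -1.]
linear [-0.4 -0.   0. ] twist 1.9 now [585.1 148.  335.9] y ang -8.1 t 16.68 z [-0. -0. -1.]
```

View pics/p4.png

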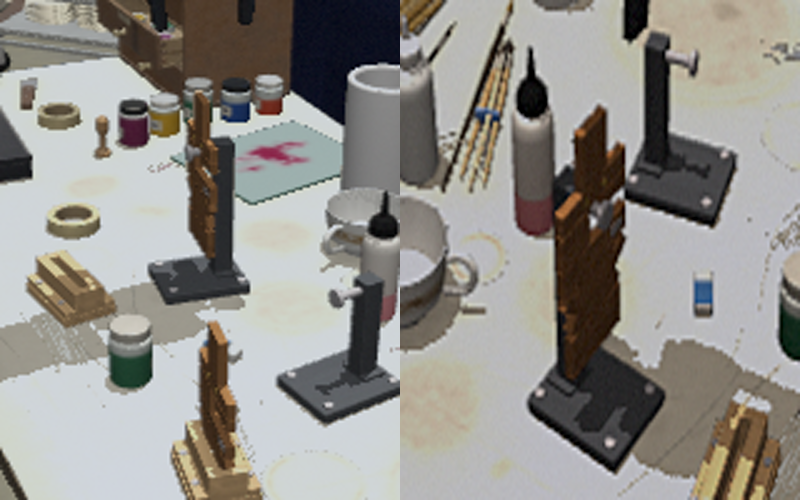

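The tall template hangs upright on the high pin: its top is at 251, as expected, and it is centred at y 149.3. Next is the short one.

```bash
python3 -c "
from h import *
mv((530,-180,320),-9.5)"
```

```text
linear [-0.3325 -0.0082  0.0161] twist 1.4 now [585.1 148.  335.9] y ang -8.1 t 16.68 z [-0.002 -0.    -1.   ]
```

Emit:
{"method": "arm_command", "body": {"fingers": [-1, -1, -1, -1, -1, -1, -1, -1, -1], "linear": [[-0.05, -0.001, 0], [-0.11, -0.003, 0], [-0.17, -0.004, 0], [-0.23, -0.006, 0.01], [-0.28, -0.008, 0.016], [-0.32, -0.008, 0.016], [-0.333, -0.008, 0.016], [-0.333, -0.008, 0.016], [-0.333, -0.008, 0.016]], "twist": [1.4, 1.4, 1.4, 1.4, 1.4, 1.4, 1.4, 1.4, 1.4]}}

```text
clock: 17.8
ee_pos: [530.6, -179.2, 321.2]
eef_rot: [[0.164, 0.986, 0.0], [0.986, -0.164, 0.0], [0.0, 0.0, -1.0]]
force: [0.2, -0.1, -0.2]
finger_gap: 0.999
finger_force: 0.0
```

```bash
python3 c.py short low 5
```

```text
short_tab 0.83 212 271 [ 438.9 -211.3  156.2]  
short_seat 0.95 220 254 [ 438.7 -208.9  124.8]  
short_mouth 0.93 228 291 [ 431.2 -251.   105.9]  
low_stand_pin 0.96 432 122 [ 625.3 -129.8  124.9] atz [ 626.4 -130.3  120. ]
low_stand 0.68 400 117 [ 619.2 -129.7   14.1]  
plate 164-178 735 c 433.8 -212.6 size 40.6 10.7 ang 79.9 z 164.1 173.5
plate 112-178 2433 c 433.8 -212.9 size 99.5 10.7 ang 79.9 z 112.0 173.5
plate 60-122 1628 c 435.1 -212.7 size 99.1 9.2 ang 81.6 z 60.0 122.0
plate 36-50 1482 c 433.6 -212.5 size 91.2 38.8 ang 80.0 z 36.1 49.9
post+head 1159 c 636.5 -127.6 size 58.1 23.6 ang 6.9 z 128.0 133.5
pin 740 c 635.1 -127.6 size 55.8 22.8 ang 7.6 z 117.0 127.9
base 8106 c 623.5 -129.7 size 110.4 91.0 ang 7.4 z 8.1 20.0
```

View pics/w_5.png

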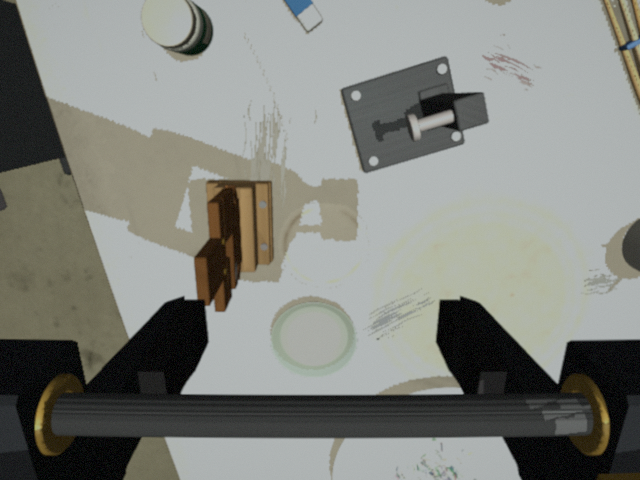

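The picture shows the short tab at (212,270) and the low pin head at (415,125). The clouds agree with the given sizes, so I grasp it.

```bash
python3 -c "
from h import *
mv((433.8,-212.8,129.5),-10)"
```

```text
linear [-0.0482 -0.09    0.1918] twist 0.5 now [ 530.5 -180.   321.3] y ang -9.5 t 18.1 z [ 0. -0. -1.]
```

Emit:
{"method": "arm_command", "body": {"fingers": [-1, -1, -1, -1, -1, -1, -1, -1, -1, -1], "linear": [[-0.025, -0.045, 0.02], [-0.048, -0.09, 0.06], [-0.048, -0.09, 0.1], [-0.048, -0.09, 0.13], [-0.048, -0.09, 0.155], [-0.048, -0.09, 0.17], [-0.048, -0.09, 0.182], [-0.048, -0.09, 0.191], [-0.048, -0.09, 0.191], [-0.048, -0.09, 0.191]], "twist": [0.5, 0.5, 0.5, 0.5, 0.5, 0.5, 0.5, 0.5, 0.5, 0.5]}}

```text
clock: 19.35
ee_pos: [433.9, -213.1, 130.7]
eef_rot: [[0.174, 0.985, 0.001], [0.985, -0.174, -0.001], [-0.0, 0.001, -1.0]]
force: [0.9, 0.4, -0.1]
finger_gap: 0.998
finger_force: 0.0
```

Emit:
{"method": "arm_command", "body": {"fingers": [1, 1, 1, 1, 1, 1, 1, 1, 1, 1], "linear": [[0, 0, 0], [0, 0, 0], [0, 0, 0], [0, 0, 0], [0, 0, 0], [0, 0, 0], [0, 0, 0], [0, 0, 0], [0, 0, 0], [0, 0, 0]], "twist": [0, 0, 0, 0, 0, 0, 0, 0, 0, 0], "grip_force": 35}}

```text
clock: 20.6
ee_pos: [433.7, -213.0, 130.2]
eef_rot: [[0.174, 0.985, 0.0], [0.985, -0.174, -0.0], [-0.0, 0.0, -1.0]]
force: [-0.9, 0.3, 0.4]
finger_gap: 0.111
finger_force: 35.0
```

Emit:
{"method": "arm_command", "body": {"fingers": [1, 1, 1, 1, 1, 1], "linear": [[0, 0, -0.005], [0, 0, -0.015], [0, 0, -0.03], [0, 0, -0.045], [0, 0, -0.06], [0, 0, -0.06]], "twist": [0, 0, 0, 0, 0, 0]}}

```text
clock: 21.35
ee_pos: [434.1, -213.3, 191.5]
eef_rot: [[0.174, 0.985, 0.002], [0.985, -0.174, -0.002], [-0.001, 0.002, -1.0]]
force: [-0.8, 0.3, -1.9]
finger_gap: 0.11
finger_force: 35.0
```

```bash
python3 -c "
from h import *
mv((520,-60,190),0);mv((616.3,-43.5,190),7.3);mv((616.3,-43.5,166.2),7.3)"
```

```text
linear [0.1659 0.058  0.0014] twist -10.0 now [ 434.1 -213.3  191.5] y ang -10.0 t 21.35 z [ 0.002 -0.002 -1.   ]
linear [0.1989 0.1499 0.0016] twist -17.3 now [ 434.1 -213.3  191.5] y ang -10.0 t 21.35 z [ 0.002 -0.002 -1.   ]
linear [0.1989 0.1499 0.0254] twist -17.3 now [ 434.1 -213.3  191.5] y ang -10.0 t 21.35 z [ 0.002 -0.002 -1.   ]
```

Emit:
{"method": "arm_command", "body": {"fingers": [1, 1, 1, 1, 1, 1, 1, 1, 1, 1], "linear": [[0.05, 0.02, 0], [0.1, 0.04, 0], [0.15, 0.055, 0], [0.175, 0.08, 0], [0.19, 0.11, 0], [0.198, 0.138, 0.005], [0.199, 0.15, 0.015], [0.199, 0.15, 0.024], [0.199, 0.15, 0.024], [0.199, 0.15, 0.024]], "twist": [-2, -5, -8, -12, -16, -17.3, -17.3, -17.3, -17.3, -17.3]}}

```text
clock: 22.6
ee_pos: [615.6, -43.3, 166.7]
eef_rot: [[-0.126, 0.992, 0.0], [0.992, 0.126, -0.0], [-0.0, 0.0, -1.0]]
force: [-0.1, -0.1, -1.5]
finger_gap: 0.112
finger_force: 35.0
```

```bash
python3 d.py 0 6 low short; python3 - <<'E'
from h import *
mv((627.2,-128.8,166.2),7.3)
E
```

```text
[615.9 -43.2 166.8] [ 0.4 -0.3 -1.5] 22.75
wrist short_tab 0.93 323 350 [614.1 -27.6 207.9]
wrist short_seat 0.94 322 294 [613.4 -22.9 182.1]
wrist 77.0 137.0 342 [609.3   5.8] [9.9 2.1] 6.4
wrist 137.0 164.0 2530 [611.5 -12. ] [11.6 38.2] 7.6
scene short_tab 0.62 345 231 [614.7 -68.6 200.4]
scene short_mouth 0.69 353 264 [732.   65.2   1. ]
scene short_seat 0.81 343 250 [614.1 -66.3 139.7]
scene low_stand_pin 0.67 359 267 [ 622.6 -137.   121.7]
scene 77.0 137.0 401 [612.8 -47.4] [ 14.6 106. ] 9.1
scene 137.0 164.0 214 [613.6 -46.8] [ 15.6 104.8] 6.4
side short_tab 0.73 324 221 [603.4 -36.7 199.9]
side short_mouth 0.69 322 235 [612.7 -47.3 147.7]
side short_seat 0.64 341 292 [531.5  -0.4  14.9]
side low_stand_pin 0.74 333 259 [ 609.4 -116.6   21.6]
side 77.0 137.0 247 [616.  -44.6] [ 12.5 107.6] 6.2
side 137.0 164.0 113 [615.5 -40.8] [ 12.4 102.8] 7.6
linear [-0.0864  0.0003  0.    ] twist -0.0 now [616.  -43.1 166.2] y ang 7.3 t 23.35 z [-0. -0. -1.]
```

Emit:
{"method": "arm_command", "body": {"fingers": [1, 1, 1, 1, 1], "linear": [[-0.015, 0, 0], [-0.03, 0, 0], [-0.042, 0, 0], [-0.05, 0, 0], [-0.05, 0, 0]], "twist": [0, 0, 0, 0, 0]}}

```text
clock: 23.98
ee_pos: [622.3, -93.3, 166.1]
eef_rot: [[-0.126, 0.992, -0.0], [0.992, 0.126, 0.0], [0.0, -0.0, -1.0]]
force: [0.2, -0.3, -0.8]
finger_gap: 0.112
finger_force: 35.0
```

Emit:
{"method": "arm_command", "body": {"fingers": [1, 1, 1, 1, 1], "linear": [[-0.012, 0, 0], [-0.024, 0, 0], [-0.032, 0, 0], [-0.036, 0, 0], [-0.036, 0, 0]], "twist": [0, 0, 0, 0, 0]}}

```text
clock: 24.6
ee_pos: [626.9, -128.6, 166.1]
eef_rot: [[-0.127, 0.992, -0.0], [0.992, 0.127, 0.0], [0.0, -0.0, -1.0]]
force: [-0.8, 0.2, -1.3]
finger_gap: 0.103
finger_force: 35.0
```

```bash
python3 - <<'E'
from h import *
S=[shot(n)['pixels'][...,::-1] for n in('scene','side')]
a=S[0][200:325,280:440]; b=S[1][180:305,250:410]
cv2.imwrite('pics/p7.png',cv2.resize(np.hstack([a,b]),None,fx=2.5,fy=2.5,interpolation=cv2.INTER_CUBIC))
mv((627.2,-128.8,166.2),7.3)
E
```

```text
linear [-0.0007  0.0003  0.    ] twist -0.0 now [ 626.9 -128.2  166.2] y ang 7.3 t 24.7 z [-0.  0. -1.]
```

View pics/p7.png

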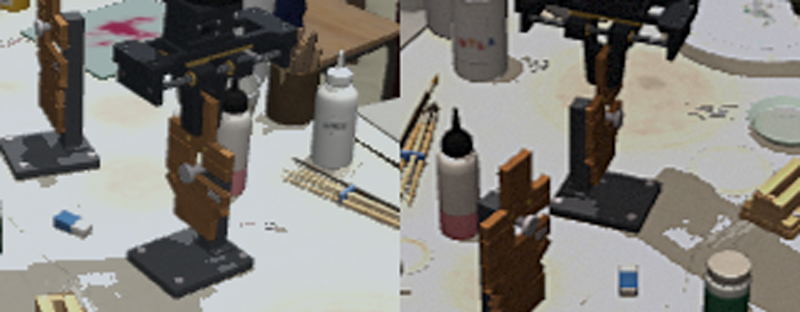

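The short plate sits between the pin head and the post in both views. Lowering.

Emit:
{"method": "arm_command", "body": {"fingers": [1, 1, 1, 1, 1, 1, 1], "linear": [[0, 0, 0.004], [0, 0, 0.008], [0, 0, 0.011], [0, 0, 0.014], [0, 0, 0.016], [0, 0, 0.017], [0, 0, 0.017]], "twist": [0, 0, 0, 0, 0, 0, 0]}}

```text
clock: 25.58
ee_pos: [626.9, -128.4, 149.2]
eef_rot: [[-0.127, 0.992, -0.0], [0.992, 0.127, 0.0], [0.0, 0.0, -1.0]]
force: [0.0, -0.4, -1.8]
finger_gap: 0.11
finger_force: 35.0
```

Emit:
{"method": "arm_command", "body": {"fingers": [1, 1, 1, 1], "linear": [[0, 0, 0.001], [0, 0, 0.001], [0, 0, 0.002], [0, 0, 0.002]], "twist": [0, 0, 0, 0]}}

```text
clock: 26.08
ee_pos: [627.0, -128.4, 148.0]
eef_rot: [[-0.127, 0.992, 0.001], [0.992, 0.127, -0.0], [-0.0, 0.001, -1.0]]
force: [-2.3, 1.0, 4.4]
finger_gap: 0.11
finger_force: 35.0
```

Emit:
{"method": "arm_command", "body": {"fingers": [1, 1, 0.7, 0.5, 0, -0.5, -1, -1, -1], "linear": [[0, 0, -0.0005], [0, 0, -0.0005], [0, 0, -0.0005], [0, 0, -0.0005], [0, 0, -0.0005], [0, 0, -0.0005], [0, 0, -0.0005], [0, 0, -0.0005], [0, 0, -0.0005]], "twist": [0, 0, 0, 0, 0, 0, 0, 0, 0]}}

```text
clock: 27.2
ee_pos: [626.9, -128.4, 147.8]
eef_rot: [[-0.127, 0.992, 0.0], [0.992, 0.127, -0.0], [-0.0, 0.0, -1.0]]
force: [-0.9, 0.2, -0.2]
finger_gap: 0.794
finger_force: 0.0
```

Emit:
{"method": "arm_command", "body": {"fingers": [-1, -1, -1, -1, -1, -1, -1], "linear": [[0, 0, -0.02], [0, 0, -0.05], [0, 0, -0.09], [0, 0, -0.13], [0, 0, -0.17], [0, 0, -0.17], [0, 0, -0.17]], "twist": [0, 0, 0, 0, 0, 0, 0]}}

```text
clock: 28.08
ee_pos: [626.7, -128.3, 316.6]
eef_rot: [[-0.127, 0.992, -0.002], [0.992, 0.127, 0.001], [0.001, -0.001, -1.0]]
force: [0.1, -0.2, 0.1]
finger_gap: 1.002
finger_force: 0.0
```

```bash
python3 - <<'E'
from h import *
S=[shot(n)['pixels'][...,::-1] for n in('scene','side')]
a=S[0][180:340,220:420]; b=S[1][190:350,230:430]
cv2.imwrite('pics/p8.png',cv2.resize(np.hstack([a,b]),None,fx=2,fy=2,interpolation=cv2.INTER_CUBIC))
c=shot('wrist');A=cloud(c,np.ones((480,640),bool))
m=np.hypot(A[:,0]-627,A[:,1]+129)<75
T=A[m&(A[:,2]>136)&(A[:,2]<200)]; print(len(T),cv2.minAreaRect(T[:,:2].astype(np.float32)),T[:,2].max(),ctrl.get_obs()['force'])
E
```

```text
1807 ((626.6747436523438, -127.38143157958984), (10.023082733154297, 98.44596862792969), 7.257229804992676) 191.45100545665508 [-0.8197697   0.60261254 -0.40165817]
```

View pics/p8.png

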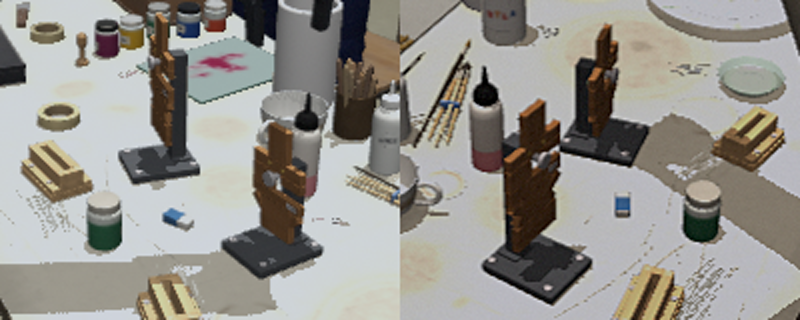

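Both templates hang upright on their pins, the robot is clear of them, and the bystanders look unmoved. Handing in.

```bash
python3 -c "
from plant import ctrl
print(ctrl.close_job())"
```

```text
the job is handed in; nothing more can be done
None
```

The tall template hangs upright on the high pin and the short one on the low pin, with the robot clear and the job handed in at about 28 s on the clock; no verdict came back.

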